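Slide the loose glue weight off the bench into the bin

ROBOT

A 7-joint arm with a two-finger parallel gripper is mounted at the origin on the work surface. World frame = base frame: x ahead of the robot, y to its left, z up, the work surface at z = 0. Lengths are in mm, angles in rad, forces in N, time in s.
With the tool pointing down it reaches from about 400 to 875 mm from the base axis. Payload 4.4 kg.
Tool frame: the origin (TCP) lies midway between the tips of the shut fingers; the grasp point (between the pads) lies 19 mm behind it; z points along the fingers, y is the line along which they close (so a half turn about z gives the same grasp; the last joint's range is limited). The gripper opens to 85 mm and grips with 20 to 120 N. Pads are 22 mm wide; open, the fingers measure 114 mm over their backs; the gripper's body (76 mm by 85 mm) begins 54 mm behind the grasp point. The pads swing forward as they close: fully open they stand 13 mm farther back than shut.
Start: joints at [-1.267, 0.628, 0.038, 1.517, -0.027, 0.996, -0.02], TCP at [234.906, 606.083, 231.313] pointing down, gripper open.
Joint ranges: [-3.06, 3.06], [-0.37, 2.12], [-1.25, 1.32], [0.18, 2.47], [-1.1, 4.24], [0.23, 1.98], [-2.94, 2.94]. Speed limits (rad/s): [2.57, 2.57, 3.14, 3.14, 3.14, 3.14, 3.14].

INTERFACE

Orientations are given as [roll, pitch, yaw] about the fixed x, y, z axes, in that order (R = Rz(yaw) Ry(pitch) Rx(roll)).
In Python, from cell import ctrl gives the robot as it stands. The module is installed in compiled form; this text tells all that it offers.
- The arm moves only by the tool step_arm, never from a script. Its argument "commands" is one flat list of numbers, 7 for each row, row after row: the shift along the tool's x, y, z in cm, then the turn, a rotation vector about the tool's x, y, z in rad, then the opening, from 0 (shut) to 1 (fully open). A call has 1 to 10 rows; each row is the pose to reach, as a shift and turn from the pose commanded when the call began, along the tool's axes at that moment; what a row does not reach only later rows make up. A row lasts 1/10 s, in which the tool goes at most 50 mm and 8.59 degrees, less where a joint would pass 70% of its speed; a pose out of reach is approached as far as the arm can. A call with a gripper value outside its range is refused whole. The fingers move at their own pace and stop on an object; the grip force is fixed at half the most. Time passes only in rows, so rows that repeat a pose let the fingers close. It gives the time, the measured TCP pose, the force, the opening and the grip force at its end, in the units of the state.
- ctrl.read_state(): the state, without advancing time (a new reading comes with each control period).
- ctrl.get_image(name): name is "scene" or "top" or "wrist"; returns a dict with "image" (400x640x3 uint8, red, green, blue), "range_z" (400x640 float32, mm along the optical axis (not along the pixel's ray), 0 where there is no reading), "vfov" (degrees; the focal length in pixels is half the picture's height over the tangent of half this angle, whatever the lens; pixels are square), "cx", "cy" (the principal point, pixels), "world_to_cam" (4x4, takes a point from world to camera coordinates). Camera axes: x right, y down, z forward; pixel columns grow to the right and rows downward; lengths in mm; the calibration is good to about 2 mm. The wrist camera is an equidistant fisheye: a pixel r from the principal point sees the ray r / f radians off the axis. A picture is of the moment at which its call begins.
- ctrl.finish_job(): hands the job in; it is judged then, once.
The state is a dict: "clock": time; "qpos": joint angles; "qd": joint speeds; "tau": joint torques, N m; "eef_pos": TCP position; "tool_rot": TCP orientation; "force": force on the tool from outside, world axes, zero at the start; "torque": the same for the moment, N m; "width": finger opening in mm; "gripper_force": force on a finger pad.
Only numpy, scipy, OpenCV 4.12 (cv2) and the standard library are available. Lean on these libraries where they do the work, as an engineer would, in place of code of your own. Each camera call takes 0.05 s, during which the arm holds its last target. There are 200 camera calls.

TASK

Clear the loose iron glue weight with the red handle off the bench into the yellow bin hung on the front edge. It is too heavy to lift, so slide it: take it by the red handle, draw it off the fence and turn it end-on to the edge, centred on the bin, with about a third of its length out over the bin, and let it stand there free of your grip. Then change your hold and push the iron block itself over the edge, keeping off the handle as it goes over, and leave everything else on the bench where it is.

Things in the scene. Friction and masses are not known exactly. Their poses are not given: they have to be found in the camera images.
- weight: cast-iron glue weight with a red handle: block 150 x 80 x 30 mm (x, y, z), 2.2 to 3.4 kg, centre of mass at mid-length, so it tips once half of it is past the edge. Smooth sole: friction on the bench about 0.4, 7 to 16 N to slide it. Starts flat, a long side 3 to 8 mm off the fence. Origin: centre of the underside; x along its length (ends alike, either may go first), z up.
- red_handle: red bar handle fixed on that weight: bar 90 mm long along the weight's x, 14 mm wide, 14 mm high, from 53 to 67 mm above the weight's underside, on a 12 mm long post at each end (66 mm free between them); 23 mm of air between bar and block. A light grip (about 45 N) will do; bearing down makes it drag. Origin and axes: the weight's.
- weight_mid (a point): middle of the iron block, 15 mm above its underside
- bin: yellow steel bin fixed to the far edge of the bench, open on top. Origin: on the bench's straight edge (which runs along y), at bench-top height, midway across the mouth; x points out over the bin, away from the robot. Inside 150 mm wide (y), 190 mm long (x) at the floor, 240 mm at the mouth, 165 mm deep; all rims 12 to 50 mm below the bench top, which is flat, at height 0.
- fence: beech batten fixed on the bench on the robot's side of the weight: 200 mm long along its y, 24 mm thick, 30 mm high. Origin: foot of its front face (the face turned to the bin), at mid-length; x points off that face towards the edge
- coils: loose stack of brown nail coils, a cylinder 68 mm across and 48 mm high, standing beside the bin's mouth near the edge; to be left alone. Origin: centre of its underside
- discs: loose stack of dark-red sanding discs, 75 mm across, 32 mm high, standing on the other side of the bin's mouth; to be left alone. Origin: centre of its underside
- weight2: a second such iron weight with a black handle, lying on a glue-up of boards (36 mm high) that is still curing on the right (-y) of the bench; to be left alone. Origin: centre of its underside
- drill: teal cordless drill standing on its battery, on the right, 205 mm high; to be left alone. Origin: centre of its underside
- bracket: beech corner bracket, base 150 x 120 mm, 178 mm high, on the left of the bench; to be left alone. Origin: centre of its underside
- tape: yellow tape measure, 72 x 36 mm, 66 mm high, on the left near the robot; to be left alone. Origin: centre of its underside

How it is judged:
By the outcome, as a careful person would: the job done as asked, in the order asked, and still so for the second after the job is handed in, with the robot touching nothing.
It also fails if it takes over 59 s, if anything falls off the work surface, if the arm or the gripper's body presses on something with over 40 N, if the wrist force passes 120 N, or if a joint passes its speed limit or range.

## Working session

There is one attempt and no reset: what is moved stays moved. The work goes in short steps, Python scripts to look and compute and a tool call to move; the robot and the scene stay as the last step left them, time stands still between calls to the robot, and variables do not carry over. Pictures are saved under pics/ and viewed, at most 10 in all, crops included, and the job is handed in when it is done.

Besides the shell and the picture viewer there is one more tool, called after "Call:" as name(argument=value, ...), one argument or row to a line, values as JSON. step_arm: Moves the arm, as the interface text tells. Its arguments: {"type":"object","properties":{"commands":{"type":"array"}},"required":["commands"]}

```bash
mkdir -p pics; cat > h.py <<'E'
import numpy as np, cv2
from scipy.spatial.transform import Rotation as R
from cell import ctrl
def grab(n):
    d=ctrl.get_image(n); np.savez('%s.npz'%n,**{k:np.array(v) for k,v in d.items()}); return d
def load(n): return dict(np.load('%s.npz'%n))
def world(d,u,v,z=None):
    f=200/np.tan(np.radians(float(d['vfov']))/2); Z=d['range_z'][int(v),int(u)]
    r=np.array([(u-d['cx'])/f,(v-d['cy'])/f,1]); T=np.linalg.inv(d['world_to_cam'])
    if z is None: p=r*Z
    else:
        a=T[:3,:3]@r; p=r*(z-T[2,3])/a[2]
    return T[:3,:3]@p+T[:3,3]
def cloud(d):
    f=200/np.tan(np.radians(float(d['vfov']))/2); v,u=np.mgrid[:400,:640]; Z=d['range_z']
    P=np.stack([(u-d['cx'])/f*Z,(v-d['cy'])/f*Z,Z],-1); T=np.linalg.inv(d['world_to_cam'])
    return P@T[:3,:3].T+T[:3,3]
E
python3 - <<'E'
from h import *
a=grab('top'); b=grab('scene')
cv2.imwrite('pics/top.png',a['image'][...,::-1]); cv2.imwrite('pics/scene.png',b['image'][...,::-1])
s=ctrl.read_state(); print(s)
E
```

```text
{'clock': 0.1, 'qpos': array([-1.26684151,  0.62927463,  0.03843512,  1.51828244, -0.02701218,
        0.99627363, -0.02000071]), 'qd': array([-0.00037883, -0.00279527,  0.00111752, -0.00159161,  0.00120515,
        0.00062472,  0.00068253]), 'tau': array([ 2.60035733e-03, -5.64518809e+01,  1.23039488e+00, -1.93969113e+01,
        1.12897120e-02,  5.45300078e-03, -1.82272441e-05]), 'eef_pos': array([234.66168133, 605.56094634, 230.46262534]), 'tool_rot': array([-3.13987207e+00,  2.76230676e-06,  2.77183797e+00]), 'force': array([ 0.66253771,  0.14428009, -0.0256965 ]), 'torque': array([ 0.00763965, -0.05223067,  0.00735068]), 'gripper_force': 0.0, 'width': 85.33613254389897}
```

View pics/top.png

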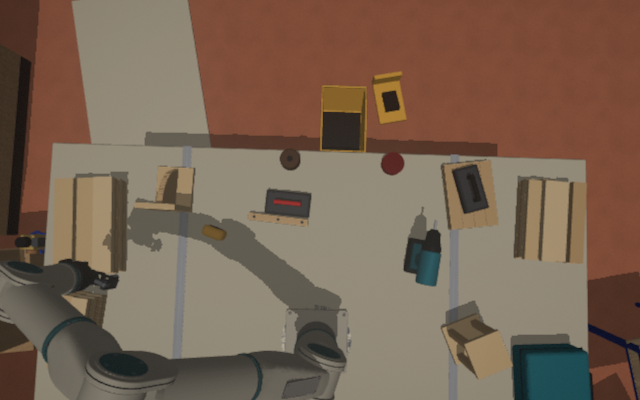

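View pics/scene.png

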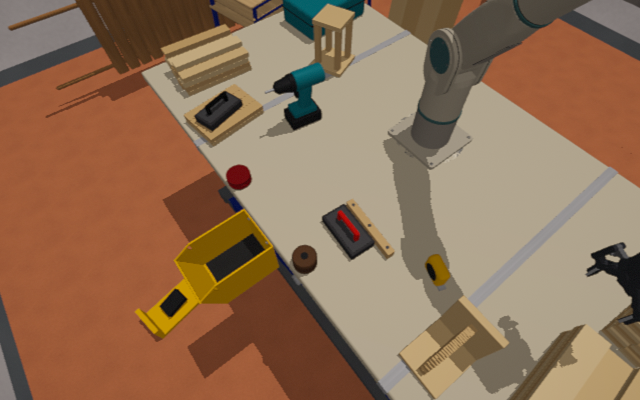

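The top view shows the weight at (288,203) with its red handle at (287,203) and the fence along (250,215)–(308,222). The bin mouth spans (321–367, 152), the coils are at (290,159) and the discs at (392,163).

```bash
cat > m.py <<'E'
from h import *
def meas(n):
    d=load(n); P=cloud(d); I=d['image'].astype(int); hsv=cv2.cvtColor(d['image'],cv2.COLOR_RGB2HSV)
    x,y,z=P[...,0],P[...,1],P[...,2]; ok=d['range_z']>0
    def rect(name,m):
        q=P[m]; 
        if len(q)<5: print(name,len(q));return
        r=cv2.minAreaRect(q[:,:2].astype(np.float32)); b=cv2.boxPoints(r)
        print(name,len(q),'c',np.round(r[0]),'size',np.round(r[1]),'ang',round(r[2],1),'z',np.round(np.percentile(q[:,2],[5,50,95])),'corners',np.round(b).astype(int).tolist())
    red=(I[...,0]>110)&(I[...,1]<70)&(I[...,2]<80)&ok
    near=(x>350)&(x<850)&(abs(y)<250)
    rect('handle',red&near&(z>45)&(z<80)&(x<650))
    rect('block',near&ok&(z>22)&(z<38)&(I.sum(-1)<260)&(x<720)&(y>-60))
    rect('fence',near&ok&(z>22)&(z<38)&(I[...,0]>150)&(I[...,2]<190)&(x<650)&(I[...,1]>100))
    rect('coils',near&ok&(z>40)&(z<58)&(x>600)&(y>0))
    rect('discs',near&ok&(z>24)&(z<42)&(x>600)&(y<-40))
    yel=(hsv[...,0]>18)&(hsv[...,0]<32)&(hsv[...,1]>180)&ok&(x>700)&(z<0)&(z>-55)&(abs(y)<200)
    rect('binrim',yel)
    # bench edge
    for yy in (-120,-60,0,60,100,150):
        m=ok&(abs(y-yy)<4)&(abs(z)<6)&(x>500)&(x<1000)
        if m.any(): print('edge y',yy,round(x[m].max()))
if __name__=='__main__':
    import sys
    for n in sys.argv[1:]: print(n); meas(n)
E
python3 m.py top scene
python3 - <<'E'
from h import *
d=load('top')
for u,v,z in [(321,152,0),(366,152,0),(321,87,-30),(366,87,-30)]: print(u,v,world(d,u,v,z).round(),world(d,u,v).round())
cv2.imwrite('pics/crop.png',cv2.resize(d['image'][70:240,230:420,::-1],None,fx=4,fy=3.5,interpolation=cv2.INTER_CUBIC))
E
```

```text
top
handle 100 c [452. 108.] size [85. 12.] ang 85.7 z [62. 67. 72.] corners [[443, 66], [454, 65], [461, 150], [449, 151]]
block 934 c [488. 124.] size [183. 185.] ang 85.6 z [26. 31. 36.] corners [[389, 39], [573, 25], [587, 208], [403, 222]]
fence 291 c [397. 141.] size [194.  21.] ang 84.7 z [26. 30. 35.] corners [[377, 45], [398, 43], [416, 236], [395, 238]]
coils 153 c [616. 106.] size [32. 67.] ang 2.4 z [44. 49. 53.] corners [[599, 138], [602, 72], [633, 73], [630, 139]]
discs 111 c [ 616. -228.] size [32. 42.] ang 0.4 z [28. 32. 37.] corners [[600, -207], [601, -249], [633, -248], [632, -207]]
binrim 0
edge y -120 634
edge y -60 637
edge y 0 795
edge y 60 635
edge y 100 568
edge y 150 636
scene
handle 163 c [454. 109.] size [88. 14.] ang 86.3 z [60. 67. 70.] corners [[445, 66], [458, 65], [464, 153], [450, 154]]
block 1272 c [487. 101.] size [178. 266.] ang 63.5 z [25. 31. 34.] corners [[329, 81], [567, -38], [646, 122], [408, 240]]
fence 507 c [446. -10.] size [ 94. 501.] ang 17.6 z [28. 31. 33.] corners [[326, 215], [477, -263], [567, -234], [415, 243]]
coils 279 c [617. 106.] size [66. 35.] ang 89.5 z [43. 48. 51.] corners [[600, 73], [635, 73], [635, 138], [600, 139]]
discs 143 c [ 618. -227.] size [36. 45.] ang 0.6 z [26. 32. 35.] corners [[600, -205], [601, -249], [637, -249], [636, -204]]
binrim 1080 c [794. -73.] size [161. 187.] ang 89.8 z [-53. -35. -10.] corners [[700, -154], [887, -154], [888, 7], [701, 8]]
edge y -120 640
edge y -60 637
edge y 0 638
edge y 60 639
edge y 100 640
edge y 150 640
321 152 [633.   2.   0.] [634.   2.  -0.]
366 152 [ 638. -153.    0.] [ 779. -237. -750.]
321 87 [872.   9. -30.] [1120.    8. -757.]
366 87 [ 877. -151.  -30.] [ 883. -153.  -46.]
```

View pics/crop.png

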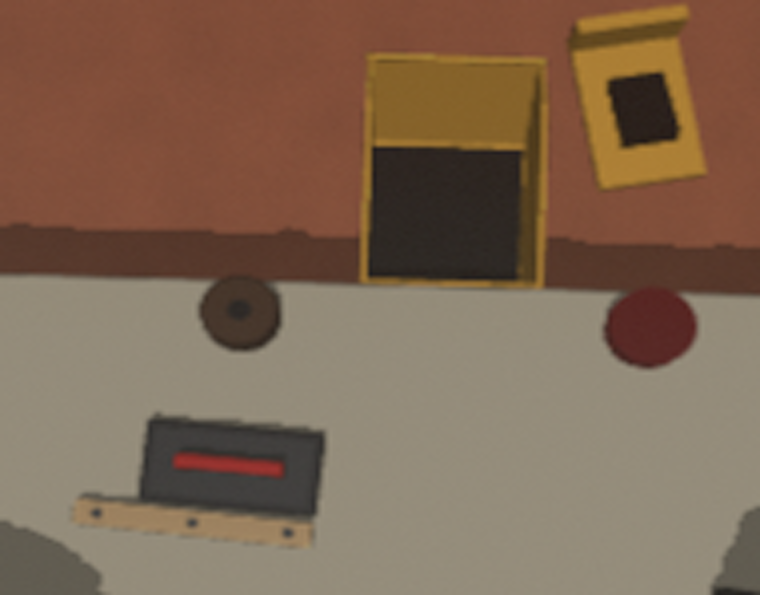

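Geometry checks out: the handle is at (453,108), z 67, yaw about 86°. The edge is at x≈638, the bin centre at y≈−73 and the coils at (601,106). I'll approach above the handle first.

```bash
cat > go.py <<'E'
import sys
from h import *
# go.py x y z yawdeg -> shift (cm) and rotvec in tool axes from the measured pose
x,y,z,w=map(float,sys.argv[1:5]); s=ctrl.read_state()
A=R.from_euler('xyz',s['tool_rot']); B=R.from_euler('xyz',[np.pi,0,np.radians(w)])
print('t',round(s['clock'],2),'pos',s['eef_pos'].round(1),'rot',s['tool_rot'].round(3),'F',s['force'].round(1),'w',round(s['width'],1),s['gripper_force'])
print('cm',(A.inv().apply(np.array([x,y,z])-s['eef_pos'])/10).round(2),'rv',(A.inv()*B).as_rotvec().round(3))
E
python3 go.py 453 108 190 86
```

```text
t 0.1 pos [234.7 605.6 230.5] rot [-3.14   0.     2.772] F [ 0.7  0.1 -0. ] w 85.3 0.0
cm [-38.34 -38.5    4.11] rv [-1.000e-03  1.000e-03  1.271e+00]
```

Call:
step_arm(
  commands=[-3, -3, 0, 0, 0, 0.1, 1, -7, -7, 0, 0, 0, 0.25, 1, -11.5, -11.5, 0, 0, 0, 0.4, 1, -16, -16, 0, 0, 0, 0.55, 1, -20.5, -20.5, 0, 0, 0, 0.7, 1, -25, -25, 0, 0, 0, 0.84, 1, -29, -29, 0, 0, 0, 0.98, 1, -33, -33, 1.5, 0, 0, 1.11, 1, -36.5, -36.5, 3, 0, 0, 1.22, 1, -38.3, -38.5, 4.1, 0, 0, 1.27, 1],
)

```text
clock: 1.1
eef_pos: [432.7, 156.2, 203.7]
tool_rot: [3.14, -0.001, 1.499]
force: [0.2, -0.3, -0.1]
width: 85.3
gripper_force: 0.0
```

```bash
python3 - <<'E'
from h import *
d=grab('wrist'); cv2.imwrite('pics/w1.png',d['image'][...,::-1]); print(d['cx'],d['cy'],d['vfov'],d['world_to_cam'].round(3))
E
python3 go.py 453 108 43 86
```

```text
320.64974505981047 198.75339767632713 65.70646984690485 [[ 9.97000e-01 -7.20000e-02  1.00000e-03 -4.20327e+02]
 [-6.90000e-02 -9.61000e-01  2.67000e-01  1.53332e+02]
 [-1.80000e-02 -2.66000e-01 -9.64000e-01  4.01962e+02]
 [ 0.00000e+00  0.00000e+00  0.00000e+00  1.00000e+00]]
t 1.15 pos [435.1 146.4 202.5] rot [3.139 0.006 1.486] F [ 1.6 -6.7 -0.4] w 85.2 0.0
cm [-3.58  2.07 15.98] rv [ 0.002  0.006 -0.015]
```

View pics/w1.png

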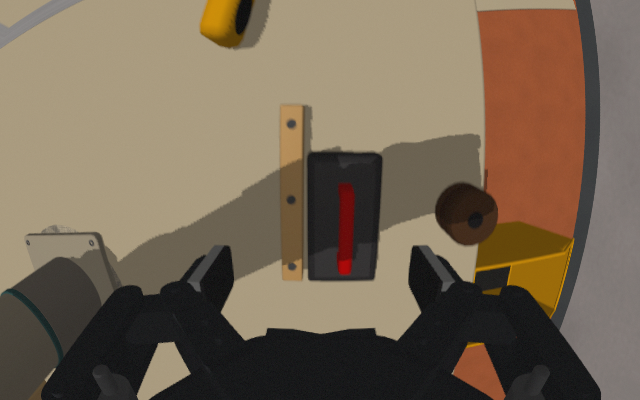

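The wrist view shows the handle bar from (345,184) to (345,274), with the block spanning (307–382, 153–280) and the fence to its left. I'll move on above it and compute from this view.

Call:
step_arm(
  commands=[-3.6, 2.1, 4, 0, 0, 0, 1, -3.6, 2.1, 8, 0, 0, 0, 1, -3.6, 2.1, 8, 0, 0, 0, 1, -3.6, 2.1, 8, 0, 0, 0, 1],
)

```text
clock: 1.55
eef_pos: [449.6, 120.7, 123.6]
tool_rot: [-3.139, 0.001, 1.502]
force: [-0.4, 0.1, -0.5]
width: 85.5
gripper_force: 0.0
```

```bash
cat >> h.py <<'E'
def fish(d,u,v,z):
    f=200/np.tan(np.radians(float(d['vfov']))/2); du,dv=u-d['cx'],v-d['cy']; r=np.hypot(du,dv); t=r/f
    ray=np.array([np.sin(t)*du/r,np.sin(t)*dv/r,np.cos(t)]); T=np.linalg.inv(d['world_to_cam'])
    a=T[:3,:3]@ray; return T[:3,3]+a*(z-T[2,3])/a[2]
E
python3 - <<'E'
from h import *
d=load('wrist')
print('bar ends',fish(d,346,184,67).round(),fish(d,344,263,67).round(), 'bar bottom near',fish(d,344,274,53).round())
for p in [(309,154),(381,155),(376,279),(308,280)]: print(fish(d,*p,30).round())
for p in [(303,106),(302,279)]: print('fence',fish(d,*p,30).round())
E
python3 go.py 453 108 43 86
```

```text
bar ends [456. 160.  67.] [451.  78.  67.] bar bottom near [451.  57.  53.]
[423. 185.  30.]
[497. 179.  30.]
[490.  34.  30.]
[409.  39.  30.]
fence [420. 235.  30.]
fence [402.  41.  30.]
t 1.55 pos [449.6 120.7 123.6] rot [-3.139e+00  1.000e-03  1.502e+00] F [-0.4  0.1 -0.5] w 85.5 0.0
cm [-1.24  0.44  8.06] rv [-0.003  0.001  0.001]
```

Call:
step_arm(
  commands=[-1.2, 0.5, 2, 0, 0, 0, 1, -1.2, 0.5, 5, 0, 0, 0, 1, -1.2, 0.5, 7.5, 0, 0, 0, 1, -1.2, 0.5, 8.0, 0, 0, 0, 1, -1.2, 0.5, 8.0, 0, 0, 0, 0.6, -1.2, 0.5, 8.0, 0, 0, 0, 0.3, -1.2, 0.5, 8.0, 0, 0, 0, 0, -1.2, 0.5, 8.0, 0, 0, 0, 0, -1.2, 0.5, 8.0, 0, 0, 0, 0, -1.2, 0.5, 8.0, 0, 0, 0, 0],
)

```text
clock: 2.55
eef_pos: [453.9, 108.5, 44.4]
tool_rot: [-3.14, -0.001, 1.501]
force: [-3.2, 0.2, 8.7]
width: 13.0
gripper_force: 59.9
```

```bash
python3 go.py 500 100 43 86; python3 - <<'E'
from h import *
d=grab('wrist'); cv2.imwrite('pics/w2.png',d['image'][100:,100:560,::-1])
E
```

```text
t 2.55 pos [453.9 108.5  44.4] rot [-3.140e+00 -1.000e-03  1.501e+00] F [-3.2  0.2  8.7] w 13.0 59.89459991455078
cm [-0.53  4.66  0.14] rv [-0.001 -0.001  0.   ]
```

View pics/w2.png

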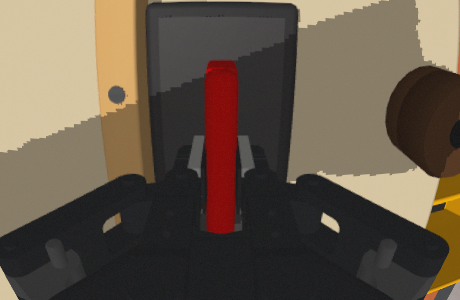

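Gripped (13 mm, 60 N), with the bar centred between the pads at crop (221,150). Next I'll draw it straight off the fence, easing the downward load.

Call:
step_arm(
  commands=[0, 0.3, -0.1, 0, 0, 0, 0, 0, 0.8, -0.1, 0, 0, 0, 0, 0, 1.3, -0.1, 0, 0, 0, 0, 0, 1.8, -0.1, 0, 0, 0, 0, 0, 2.3, -0.1, 0, 0, 0, 0, 0, 2.8, -0.1, 0, 0, 0, 0, 0, 3.3, -0.1, 0, 0, 0, 0, 0, 3.8, -0.1, 0, 0, 0, 0, 0, 4.3, -0.1, 0, 0, 0, 0, 0, 4.5, -0.1, 0, 0, 0, 0],
)

```text
clock: 3.6
eef_pos: [489.0, 105.7, 44.4]
tool_rot: [-3.121, -0.0, 1.503]
force: [-18.7, 1.2, 19.4]
width: 12.6
gripper_force: 61.5
```

```bash
python3 go.py 500 0 44 60
```

```text
t 3.6 pos [489.  105.7  44.4] rot [-3.121 -0.     1.503] F [-18.7   1.2  19.4] w 12.6 61.54485046863556
cm [-1.047e+01  1.810e+00  1.000e-02] rv [-0.02   0.005  0.456]
```

Call:
step_arm(
  commands=[-0.5, 0.2, -0.2, 0, 0, 0, 0, -1.5, 0.3, -0.2, 0, 0, 0, 0, -2.5, 0.4, -0.2, 0, 0, 0.03, 0, -3.5, 0.4, -0.2, 0, 0, 0.06, 0, -4.5, 0.4, -0.2, 0, 0, 0.1, 0, -5.5, 0.4, -0.2, 0, 0, 0.15, 0, -6.5, 0.4, -0.2, 0, 0, 0.2, 0, -7.5, 0.4, -0.2, 0, 0, 0.25, 0, -8.5, 0.4, -0.2, 0, 0, 0.3, 0, -9.5, 0.4, -0.2, 0, 0, 0.35, 0],
)

```text
clock: 4.6
eef_pos: [494.4, 9.4, 44.6]
tool_rot: [-3.136, 0.003, 1.149]
force: [0.2, 0.7, -27.7]
width: 12.4
gripper_force: 58.8
```

```bash
python3 go.py 530 -73 46 20
```

```text
t 4.6 pos [494.4   9.4  44.6] rot [-3.136e+00  3.000e-03  1.149e+00] F [  0.2   0.7 -27.7] w 12.4 58.78665268421173
cm [-6.05  6.63 -0.16] rv [-0.004  0.005  0.799]
```

Call:
step_arm(
  commands=[-0.3, 0.3, 0.1, 0, 0, 0.03, 0, -1, 1, 0.1, 0, 0, 0.1, 0, -1.7, 1.8, 0.1, 0, 0, 0.2, 0, -2.4, 2.6, 0.1, 0, 0, 0.3, 0, -3.1, 3.4, 0.1, 0, 0, 0.4, 0, -3.8, 4.2, 0.1, 0, 0, 0.5, 0, -4.5, 5.0, 0.1, 0, 0, 0.58, 0, -5.2, 5.8, 0.1, 0, 0, 0.66, 0, -5.8, 6.4, 0.1, 0, 0, 0.74, 0, -6.05, 6.6, 0.1, 0, 0, 0.8, 0],
)

```text
clock: 5.6
eef_pos: [531.9, -71.6, 44.6]
tool_rot: [-3.14, 0.002, 0.349]
force: [0.1, 2.4, -17.9]
width: 12.5
gripper_force: 60.2
```

```bash
python3 go.py 580 -73 45 0; python3 - <<'E'
from h import *
d=grab('top'); cv2.imwrite('pics/t2.png',cv2.resize(d['image'][70:240,230:420,::-1],None,fx=4,fy=3.5,interpolation=cv2.INTER_CUBIC))
E
```

```text
t 5.6 pos [531.9 -71.6  44.6] rot [-3.14e+00  2.00e-03  3.49e-01] F [  0.1   2.4 -17.9] w 12.5 60.227580070495605
cm [ 4.47  1.77 -0.06] rv [-0.002  0.002  0.349]
```

View pics/t2.png

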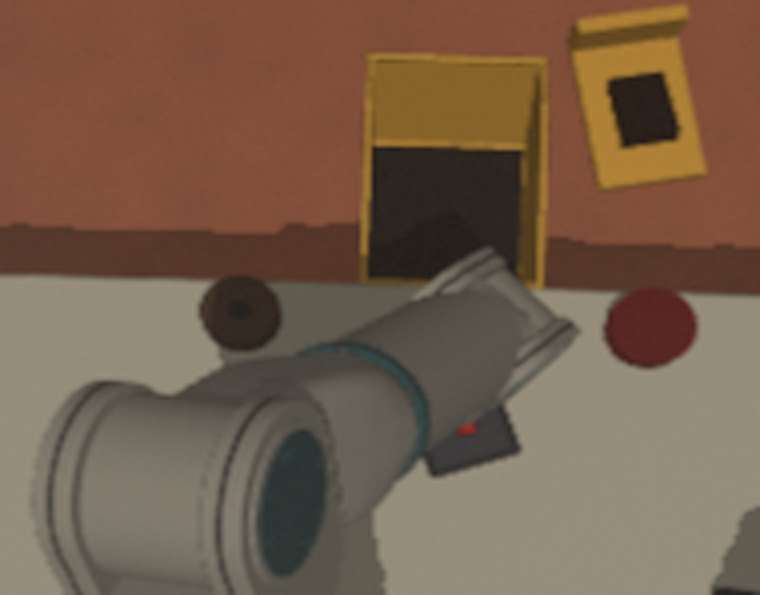

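The top view shows the weight turned about 20° from end-on, at about crop (475,440). The coils (240,312) and discs (650,327) are untouched. I'll finish the turn and slide it out.

Call:
step_arm(
  commands=[0.4, 0.1, 0.05, 0, 0, 0.03, 0, 1.2, 0.4, 0.07, 0, 0, 0.08, 0, 2.0, 0.75, 0.07, 0, 0, 0.13, 0, 2.9, 1.1, 0.07, 0, 0, 0.18, 0, 3.8, 1.45, 0.07, 0, 0, 0.23, 0, 4.7, 1.8, 0.07, 0, 0, 0.28, 0, 5.6, 2.15, 0.07, 0, 0, 0.32, 0, 6.5, 2.5, 0.07, 0, 0, 0.35, 0, 7.1, 2.75, 0.07, 0, 0, 0.35, 0, 7.4, 2.85, 0.07, 0, 0, 0.35, 0],
)

```text
clock: 6.65
eef_pos: [608.3, -73.1, 44.6]
tool_rot: [-3.14, 0.007, 0.002]
force: [-11.4, 1.2, -1.7]
width: 12.7
gripper_force: 62.4
```

```bash
python3 go.py 612 -73 44.4 0;python3 - <<'E'
from h import *
d=grab('scene'); cv2.imwrite('pics/s2.png',cv2.resize(d['image'][150:330,160:360,::-1],None,fx=3.3,fy=3.3,interpolation=cv2.INTER_CUBIC))
E
```

```text
t 6.65 pos [608.3 -73.1  44.6] rot [-3.14e+00  7.00e-03  2.00e-03] F [-11.4   1.2  -1.7] w 12.7 62.36771106719971
cm [ 0.37 -0.01  0.02] rv [-0.002  0.007  0.002]
```

View pics/s2.png

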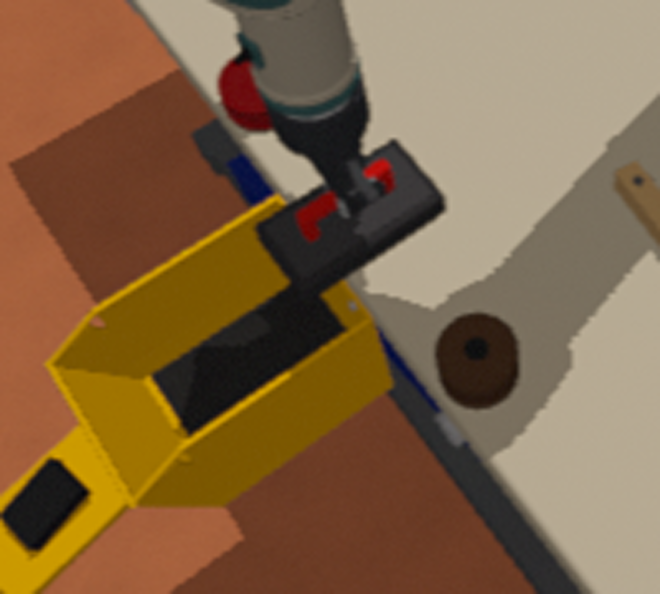

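The scene view shows the weight end-on, about 30% out and central over the bin mouth. I'll nudge it 3 mm, release and rise.

Call:
step_arm(
  commands=[0.3, 0, 0, 0, 0, 0, 0, 0.3, 0, 0, 0, 0, 0, 0, 0.3, 0, 0, 0, 0, 0, 0.5, 0.3, 0, 0, 0, 0, 0, 0.8, 0.3, 0, 0, 0, 0, 0, 0.8, 0.3, 0, 0, 0, 0, 0, 0.8, 0.3, 0, -3, 0, 0, 0, 0.8, 0.3, 0, -7, 0, 0, 0, 0.8, 0.3, 0, -9, 0, 0, 0, 0.8, 0.3, 0, -9, 0, 0, 0, 0.8],
)

```text
clock: 7.7
eef_pos: [617.5, -74.4, 138.7]
tool_rot: [3.14, -0.007, 0.002]
force: [1.0, 0.0, 0.2]
width: 68.3
gripper_force: 0.0
```

```bash
python3 go.py 490 -73 134 0;python3 - <<'E'
from h import *
d=grab('scene'); P=cloud(d); I=d['image'].astype(int)
x,y,z=P[...,0],P[...,1],P[...,2]
for n,m in (('block',(abs(z-30)<4)&(I.sum(-1)<260)&(x>500)&(x<720)&(y>-150)&(y<30)),('handle',(z>55)&(z<75)&(I[...,0]>110)&(I[...,1]<70)&(x>500)&(x<720)&(y>-150)&(y<30))):
    r=cv2.minAreaRect(P[m][:,:2].astype(np.float32)); print(n,m.sum(),r)
cv2.imwrite('pics/s3.png',cv2.resize(d['image'][150:330,160:360,::-1],None,fx=3.3,fy=3.3,interpolation=cv2.INTER_CUBIC))
E
```

```text
t 7.7 pos [617.5 -74.4 138.7] rot [ 3.14e+00 -7.00e-03  2.00e-03] F [1.  0.  0.2] w 68.3 0.0
cm [-12.75  -0.16   0.38] rv [ 0.001 -0.007  0.002]
block 942 ((611.1928100585938, -72.26590728759766), (82.14832305908203, 147.8529815673828), 89.47364044189453)
handle 147 ((610.679443359375, -72.6568832397461), (88.2878189086914, 15.012563705444336), 0.29606500267982483)
```

View pics/s3.png

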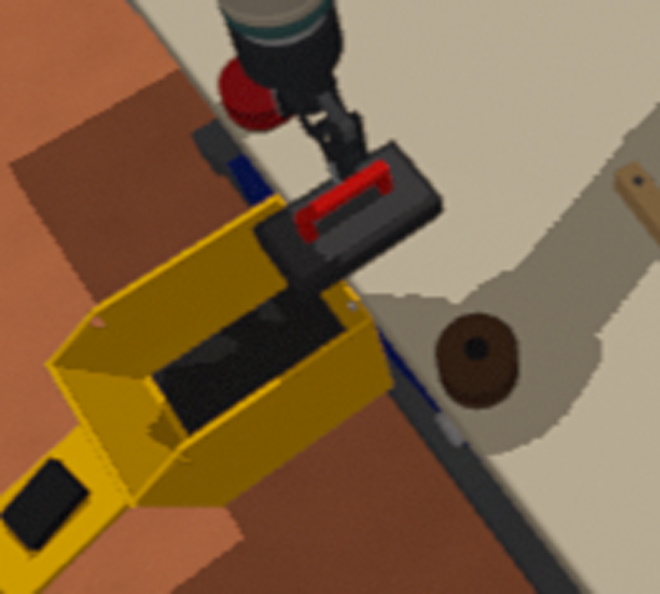

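The weight stands free and unheld, centre (611,−72), 48 mm out. Now I'll go behind its near end with the fingers about 43 mm apart, so two fingertips push the end face squarely below handle height.

Call:
step_arm(
  commands=[-2, 0, -1, 0, 0, 0, 0.8, -5, -0.1, -1, 0, 0, 0, 0.6, -8.5, -0.15, 0, 0, 0, 0, 0.5, -11, -0.15, 0, 0, 0, 0, 0.5, -11.8, -0.15, 1, 0, 0, 0, 0.5, -11.8, -0.15, 4, 0, 0, 0, 0.5, -11.8, -0.15, 7, 0, 0, 0, 0.5, -11.8, -0.15, 10, 0, 0, 0, 0.5, -11.8, -0.15, 12, 0, 0, 0, 0.5, -11.8, -0.15, 12, 0, 0, 0, 0.5],
)

```text
clock: 8.75
eef_pos: [494.4, -71.6, 12.1]
tool_rot: [-3.14, 0.006, 0.001]
force: [-1.0, 0.9, -0.0]
width: 42.9
gripper_force: 0.0
```

```bash
python3 go.py 520 -72.5 7 0;python3 - <<'E'
from h import *
d=grab('wrist'); cv2.imwrite('pics/w3.png',d['image'][...,::-1])
E
```

```text
t 8.75 pos [494.4 -71.6  12.1] rot [-3.14e+00  6.00e-03  1.00e-03] F [-1.   0.9 -0. ] w 42.9 0.0
cm [2.56 0.1  0.5 ] rv [-0.001  0.006  0.001]
```

View pics/w3.png

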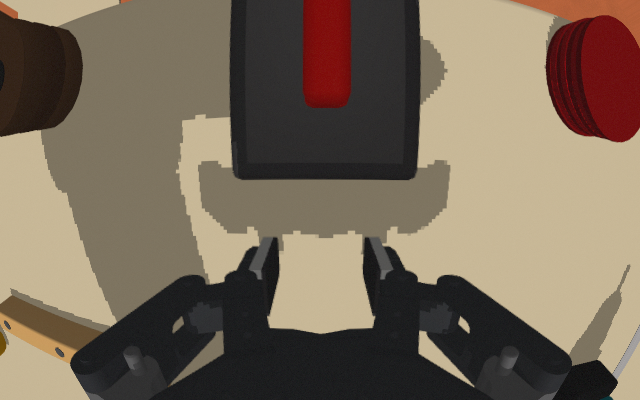

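The wrist view shows both fingertips, at (268,255) and (374,255), symmetric behind the block's near end (235–417, 175), with the handle well ahead. Now the push.

Call:
step_arm(
  commands=[1, 0.1, 0.4, 0, 0, 0, 0.5, 2, 0.1, 0.4, 0, 0, 0, 0.5, 2.6, 0.1, 0.4, 0, 0, 0, 0.5, 3.1, 0.1, 0.4, 0, 0, 0, 0.5, 3.6, 0.1, 0.4, 0, 0, 0, 0.5, 4.1, 0.1, 0.4, 0, 0, 0, 0.5, 4.6, 0.1, 0.4, 0, 0, 0, 0.5, 5.1, 0.1, 0.4, 0, 0, 0, 0.5, 5.3, 0.1, 0.4, 0, 0, 0, 0.5, 5.3, 0.1, 0.4, 0, 0, 0, 0.5],
)

```text
clock: 9.8
eef_pos: [543.7, -72.3, 10.5]
tool_rot: [-3.139, 0.011, 0.002]
force: [-12.3, -0.5, 6.2]
width: 43.2
gripper_force: 6.4
```

```bash
python3 go.py 600 -72.5 8 0
```

```text
t 9.8 pos [543.7 -72.3  10.5] rot [-3.139e+00  1.100e-02  2.000e-03] F [-12.3  -0.5   6.2] w 43.2 6.392586752772331
cm [5.63 0.03 0.19] rv [-0.003  0.011  0.002]
```

Call:
step_arm(
  commands=[0.6, 0, 0, 0, 0, 0, 0.5, 1.2, 0, 0, 0, 0, 0, 0.5, 1.8, 0, 0, 0, 0, 0, 0.5, 2.4, 0, 0, 0, 0, 0, 0.5, 2.4, 0, 0, 0, 0, 0, 0.5, 2.4, 0, 0, 0, 0, 0, 0.5],
)

```text
clock: 10.4
eef_pos: [574.2, -72.9, 11.5]
tool_rot: [3.141, -0.0, 0.002]
force: [0.9, 0.1, 0.1]
width: 42.7
gripper_force: 0.0
```

```bash
python3 go.py 600 -72.5 8 0;python3 - <<'E'
from h import *
d=grab('scene'); cv2.imwrite('pics/s4.png',cv2.resize(d['image'][120:360,130:400,::-1],None,fx=2.4,fy=2.4,interpolation=cv2.INTER_CUBIC))
E
```

```text
t 10.4 pos [574.2 -72.9  11.5] rot [ 3.141e+00 -0.000e+00  2.000e-03] F [0.9 0.1 0.1] w 42.7 0.0
cm [ 2.58 -0.03  0.35] rv [ 0.    -0.     0.002]
```

View pics/s4.png

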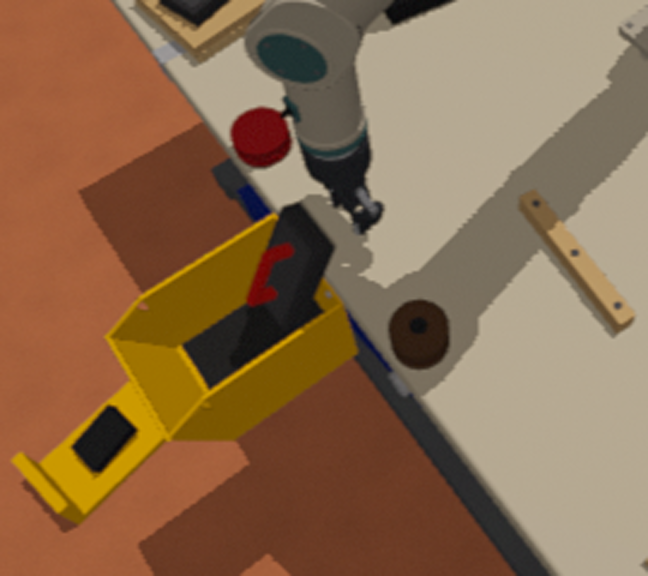

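The view shows the weight tipped nose-down in the bin, possibly still falling, with the gripper clear and the coils and discs in place. I'll back off upward and check numerically.

Call:
step_arm(
  commands=[-1, 0, -1, 0, 0, 0, 0.5, -3, 0, -4, 0, 0, 0, 0.5, -6, 0, -8, 0, 0, 0, 0.5, -9, 0, -12, 0, 0, 0, 0.5, -11, 0, -15, 0, 0, 0, 0.5, -11, 0, -16, 0, 0, 0, 0.5, -11, 0, -16, 0, 0, 0, 0.5, -11, 0, -16, 0, 0, 0, 0.5],
)

```text
clock: 11.25
eef_pos: [464.8, -72.6, 170.7]
tool_rot: [-3.141, -0.001, 0.003]
force: [0.3, 0.1, -0.4]
width: 42.8
gripper_force: 0.0
```

```bash
cat > c.py <<'E'
from h import *
d=grab('scene'); P=cloud(d); I=d['image'].astype(int); x,y,z=P[...,0],P[...,1],P[...,2]
inb=(x>600)&(x<900)&(abs(y+73)<78)&(z<150)
for n,m in (('dark',inb&(I.sum(-1)<220)&(z>-140)),('red',inb&(I[...,0]>90)&(I[...,1]<50)&(I[...,2]<60))):
    q=P[m]; print(n,len(q)); 
    if len(q): print(np.percentile(q,[2,50,98],axis=0).round())
for n,m in (('coils',(abs(z-48)<6)&(abs(y-106)<50)&(x>550)&(x<660)),('discs',(abs(z-32)<6)&(abs(y+227)<50)&(x>540)&(x<660))):
    print(n,cv2.minAreaRect(P[m][:,:2].astype(np.float32)))
s=ctrl.read_state(); print(s['clock'],s['eef_pos'].round(),s['force'].round(1))
E
python3 c.py
```

```text
dark 3367
[[ 645. -151. -136.]
 [ 758.  -96.  -95.]
 [ 860.    5.  -22.]]
red 0
coils ((601.9061889648438, 106.25189208984375), (64.05616760253906, 66.58438873291016), 44.553836822509766)
discs ((600.9141235351562, -242.0936737060547), (72.55484771728516, 74.43868255615234), 43.409423828125)
11.3 [464. -73. 170.] [-0.9 -0.3  0.6]
```

```bash
python3 - <<'E'
from h import *
d=grab('scene'); P=cloud(d); I=d['image'].astype(int); x,y,z=P[...,0],P[...,1],P[...,2]
for xx in range(640,880,20):
    print(xx,[ (lambda m:(int(np.median(z[m])),int(np.median(I.sum(-1)[m]))) if m.sum()>2 else None)((abs(x-xx)<10)&(abs(y-yy)<10)&(z<60)) for yy in range(-140,0,20)])
m=(x>640)&(x<900)&(abs(y+73)<75)&(I[...,0]>2.5*I[...,1])&(I[...,0]>60); print('red',m.sum(),P[m].mean(0) if m.any() else '')
E
```

```text
640 [(-82, 204), (-50, 203), (-61, 202), (-71, 201), (-38, 210), (-25, 252), (-16, 322)]
660 [(-112, 206), (-164, 63), (-164, 61), (-164, 71), (-749, 199), (-750, 197), (-751, 196)]
680 [(-96, 206), (-165, 61), (-166, 63), (-165, 122), (-748, 199), (-749, 197), (-750, 198)]
700 [(-93, 207), (-747, 201), (-98, 126), (-97, 128), (-98, 131), (-100, 195), (-750, 199)]
720 [(-92, 207), (-749, 201), (-98, 129), (-97, 129), (-97, 132), (-97, 193), (-748, 197)]
740 [(-90, 207), (-747, 201), (-97, 127), (-98, 129), (-97, 130), (-98, 196), (-747, 197)]
760 [(-91, 207), (-748, 201), (-97, 127), (-98, 128), (-97, 129), (-98, 197), (-748, 198)]
780 [(-91, 206), (-749, 199), (-97, 126), (-97, 127), (-98, 128), (-97, 196), (-749, 198)]
800 [(-88, 206), (-748, 200), (-98, 126), (-97, 126), (-97, 128), (-100, 196), (-748, 198)]
820 [(-93, 206), (-749, 196), (-97, 127), (-98, 127), (-97, 127), (-97, 192), (-748, 198)]
840 [(-107, 207), (-742, 198), (-130, 186), (-129, 172), (-130, 181), (-122, 192), (-748, 193)]
860 [(-86, 207), (-110, 270), (-108, 270), (-109, 269), (-109, 269), (-104, 269), (-747, 192)]
red 0
```

The weight lies upside down and flat on the bin floor: its sole is at −97 mm, which is the floor at −165 mm plus its 67 mm height. The coils and discs haven't moved and the arm is clear.

```bash
python3 -c "
from cell import ctrl
print(ctrl.finish_job())"
```

```text
the job is handed in; nothing more can be done
None
```

The red-handled weight was slid out end-on, left standing free 48 mm over the bin, then pushed in by its iron end, and the job is handed in at about 11.5 s; the weight came partly or fully off the bench for a moment during the turn (up to 28 N upward pull), the coils and discs measured unmoved, and I did not re-measure the other items.

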